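# Find the rocking corner of the setting slab and shim it

## Task

The marble setting slab rocks because one of its four feet has perished. Press the slab's corners with a fingertip to find the one that goes down, push that corner's beech shim in under the slab until its upright lip lies flat against the slab's edge, then press the same corner again to prove that it sits firm. Leave the other three shims and everything else where they are, do not shove the slab about, and pick nothing up.

Things in the scene. Friction and masses are not known exactly. Their poses are not given: they have to be found in the camera images.
- slab: White marble slab, 160 (x) by 240 (y) by 20 mm, about 2 kg, level on four hidden rubber feet 10 mm high: its top is 30 mm above the table. Origin mid-underside; x away from the robot, y to its left, turned up to 0.3 rad. Feet are 50 mm (x) and 80 mm (y) from its middle: three firm discs 48 mm across, which stop a shim 16 mm in, and one soft stub 14 mm across, its corner differing each time.
- corner_near_left (a point): Place to press on the slab's top at its near left corner (near: towards the robot; left: the robot's left), 30 mm in from both edges. Over a firm foot it does not yield; over the soft foot it goes down 4 to 5 mm under a slow 3 to 5 N push and springs back when let go. With its shim home it yields under 1.5 mm.
- shim_near_left: The near left corner's loose L-shaped beech shim, 30 g: tongue 30 mm long, 28 wide, 9.5 thick (last 8 mm thinner); upright lip at its outer end 10 mm thick, 28 wide, 22 tall. Origin on the table under the lip's inner face; x along the tongue, the way it goes in, over the slab's left short edge; push the lip's outer face, x = -10 mm. Lip starts 32 to 40 mm off the edge; home, it touches.
- corner_near_right (a point): Place to press on the slab's top at its near right corner (near: towards the robot; left: the robot's left), 30 mm in from both edges. Over a firm foot it does not yield; over the soft foot it goes down 4 to 5 mm under a slow 3 to 5 N push and springs back when let go. With its shim home it yields under 1.5 mm.
- shim_near_right: The near right corner's loose L-shaped beech shim, 30 g: tongue 30 mm long, 28 wide, 9.5 thick (last 8 mm thinner); upright lip at its outer end 10 mm thick, 28 wide, 22 tall. Origin on the table under the lip's inner face; x along the tongue, the way it goes in, over the slab's right short edge; push the lip's outer face, x = -10 mm. Lip starts 32 to 40 mm off the edge; home, it touches.
- corner_far_left (a point): Place to press on the slab's top at its far left corner (near: towards the robot; left: the robot's left), 30 mm in from both edges. Over a firm foot it does not yield; over the soft foot it goes down 4 to 5 mm under a slow 3 to 5 N push and springs back when let go. With its shim home it yields under 1.5 mm.
- shim_far_left: The far left corner's loose L-shaped beech shim, 30 g: tongue 30 mm long, 28 wide, 9.5 thick (last 8 mm thinner); upright lip at its outer end 10 mm thick, 28 wide, 22 tall. Origin on the table under the lip's inner face; x along the tongue, the way it goes in, over the slab's left short edge; push the lip's outer face, x = -10 mm. Lip starts 32 to 40 mm off the edge; home, it touches.
- corner_far_right (a point): Place to press on the slab's top at its far right corner (near: towards the robot; left: the robot's left), 30 mm in from both edges. Over a firm foot it does not yield; over the soft foot it goes down 4 to 5 mm under a slow 3 to 5 N push and springs back when let go. With its shim home it yields under 1.5 mm.
- shim_far_right: The far right corner's loose L-shaped beech shim, 30 g: tongue 30 mm long, 28 wide, 9.5 thick (last 8 mm thinner); upright lip at its outer end 10 mm thick, 28 wide, 22 tall. Origin on the table under the lip's inner face; x along the tongue, the way it goes in, over the slab's right short edge; push the lip's outer face, x = -10 mm. Lip starts 32 to 40 mm off the edge; home, it touches.
- bowl: Blue ceramic bowl, 100 mm across, 42 mm tall, standing beyond the slab; a bystander. Origin at the middle of its underside.
- hoop: Beech embroidery hoop, 150 mm across, 11 mm high, with a brass screw, lying flat at the left; a bystander. Origin at its centre, on the table.
- spoon: Steel bead spoon, 150 mm long, lying between the robot and the slab along the slab's near edge; a bystander. Origin near its middle, on the table.
- thimble_holder: Clear acrylic thimble holder, 50 by 110 mm, 36 mm tall with its three steel thimbles, beyond the slab; a bystander. Origin at the middle of its underside.
- spool: Wooden thread spool, 34 mm across, 42 mm tall, standing on the middle of the slab; a bystander. Origin at the middle of its underside.
Not all that is in view belongs to the job. What is shaped like the shim_far_right but green or red is not meant.

How it is judged:
On the way, in this order (a step that is already met when the one before it is completed fails the run):
1. one corner of the slab goes down at least 2 mm under the fingers (contact force between the fingers and slab above 0.5 N and height (world z) of any of corner_near_left, corner_near_right, corner_far_left, corner_far_right below 0.028 m), for 0.1 s.
2. one shim is home under its corner, its lip within 4.5 mm of the slab's edge (((y of shim_near_left in the frame of slab between 0.112 and 0.1245 m and x of shim_near_left in the frame of slab between -0.064 and -0.036 m and angle between the x axis of shim_near_left and the y axis of slab, either way round below 0.2 rad and height (world z) of shim_near_left below 0.004 m) or (y of shim_near_right in the frame of slab between -0.1245 and -0.112 m and x of shim_near_right in the frame of slab between -0.064 and -0.036 m and angle between the x axis of shim_near_right and the y axis of slab, either way round below 0.2 rad and height (world z) of shim_near_right below 0.004 m) or (y of shim_far_left in the frame of slab between 0.112 and 0.1245 m and x of shim_far_left in the frame of slab between 0.036 and 0.064 m and angle between the x axis of shim_far_left and the y axis of slab, either way round below 0.2 rad and height (world z) of shim_far_left below 0.004 m) or (y of shim_far_right in the frame of slab between -0.1245 and -0.112 m and x of shim_far_right in the frame of slab between 0.036 and 0.064 m and angle between the x axis of shim_far_right and the y axis of slab, either way round below 0.2 rad and height (world z) of shim_far_right below 0.004 m))), for 0.2 s.
3. the corner above that shim is pressed again with 3 N or more and stands firm (down less than 1.8 mm) (contact force between the fingers and slab above 3 N and (((y of shim_near_left in the frame of slab between 0.112 and 0.1245 m and x of shim_near_left in the frame of slab between -0.064 and -0.036 m and angle between the x axis of shim_near_left and the y axis of slab, either way round below 0.2 rad and height (world z) of shim_near_left below 0.004 m) and horizontal distance between the grasp point and corner_near_left below 0.05 m and height (world z) of corner_near_left above 0.0282 m) or ((y of shim_near_right in the frame of slab between -0.1245 and -0.112 m and x of shim_near_right in the frame of slab between -0.064 and -0.036 m and angle between the x axis of shim_near_right and the y axis of slab, either way round below 0.2 rad and height (world z) of shim_near_right below 0.004 m) and horizontal distance between the grasp point and corner_near_right below 0.05 m and height (world z) of corner_near_right above 0.0282 m) or ((y of shim_far_left in the frame of slab between 0.112 and 0.1245 m and x of shim_far_left in the frame of slab between 0.036 and 0.064 m and angle between the x axis of shim_far_left and the y axis of slab, either way round below 0.2 rad and height (world z) of shim_far_left below 0.004 m) and horizontal distance between the grasp point and corner_far_left below 0.05 m and height (world z) of corner_far_left above 0.0282 m) or ((y of shim_far_right in the frame of slab between -0.1245 and -0.112 m and x of shim_far_right in the frame of slab between 0.036 and 0.064 m and angle between the x axis of shim_far_right and the y axis of slab, either way round below 0.2 rad and height (world z) of shim_far_right below 0.004 m) and horizontal distance between the grasp point and corner_far_right below 0.05 m and height (world z) of corner_far_right above 0.0282 m))), for 0.2 s.
At the end, for the whole second after the job is handed in: The rocking corner's shim is home: lip within 4.5 mm of the slab's edge, within 14 mm sideways, square within 0.2 rad, flat on the table. Other shims within 7 mm of their start; slab level, all corners at full height, within 12 mm of its start; all at rest ((((y of shim_near_left in the frame of slab between 0.112 and 0.1245 m and x of shim_near_left in the frame of slab between -0.064 and -0.036 m and angle between the x axis of shim_near_left and the y axis of slab, either way round below 0.2 rad and height (world z) of shim_near_left below 0.004 m) and distance of each of shim_near_right, shim_far_left, shim_far_right from where it was at the start of the episode below 0.007 m) or ((y of shim_near_right in the frame of slab between -0.1245 and -0.112 m and x of shim_near_right in the frame of slab between -0.064 and -0.036 m and angle between the x axis of shim_near_right and the y axis of slab, either way round below 0.2 rad and height (world z) of shim_near_right below 0.004 m) and distance of each of shim_near_left, shim_far_left, shim_far_right from where it was at the start of the episode below 0.007 m) or ((y of shim_far_left in the frame of slab between 0.112 and 0.1245 m and x of shim_far_left in the frame of slab between 0.036 and 0.064 m and angle between the x axis of shim_far_left and the y axis of slab, either way round below 0.2 rad and height (world z) of shim_far_left below 0.004 m) and distance of each of shim_near_left, shim_near_right, shim_far_right from where it was at the start of the episode below 0.007 m) or ((y of shim_far_right in the frame of slab between -0.1245 and -0.112 m and x of shim_far_right in the frame of slab between 0.036 and 0.064 m and angle between the x axis of shim_far_right and the y axis of slab, either way round below 0.2 rad and height (world z) of shim_far_right below 0.004 m) and distance of each of shim_near_left, shim_near_right, shim_far_left from where it was at the start of the episode below 0.007 m)) and height (world z) of each of corner_near_left, corner_near_right, corner_far_left, corner_far_right above 0.0282 m and angle between slab's own z axis and vertical below 0.01 rad and distance of slab from where it was at the start of the episode below 0.012 m and linear speed of each of slab, shim_near_left, shim_near_right, shim_far_left, shim_far_right below 0.01 m/s); the robot touches nothing.
It fails at once if a second shim is moved by more than 7 mm (distance of each of shim_near_left, shim_near_right from where it was at the start of the episode above 0.007 m or distance of each of shim_near_left, shim_far_left from where it was at the start of the episode above 0.007 m or distance of each of shim_near_left, shim_far_right from where it was at the start of the episode above 0.007 m or distance of each of shim_near_right, shim_far_left from where it was at the start of the episode above 0.007 m or distance of each of shim_near_right, shim_far_right from where it was at the start of the episode above 0.007 m or distance of each of shim_far_left, shim_far_right from where it was at the start of the episode above 0.007 m).
It fails at once if a shim is lifted or tipped off the table (its origin more than 8 mm up, or tilted over 0.5 rad) ((height (world z) of shim_near_left above 0.008 m or angle between shim_near_left's own z axis and vertical above 0.5 rad) or (height (world z) of shim_near_right above 0.008 m or angle between shim_near_right's own z axis and vertical above 0.5 rad) or (height (world z) of shim_far_left above 0.008 m or angle between shim_far_left's own z axis and vertical above 0.5 rad) or (height (world z) of shim_far_right above 0.008 m or angle between shim_far_right's own z axis and vertical above 0.5 rad)).
It fails at once if the slab is lifted (over 5 mm) or shoved more than 12 mm (height (world z) of slab above 0.015 m or distance of slab from where it was at the start of the episode above 0.012 m).
It fails at once if the bowl, hoop, spoon, thimble holder or spool is moved by more than 20 mm or lifted (distance of any of bowl, hoop, spoon, thimble_holder, spool from where it was at the start of the episode above 0.02 m).
It also fails if it takes over 69 s, if anything falls off the work surface, if the arm or the gripper's body presses on something with over 40 N, if the wrist force passes 120 N, or if a joint passes its speed limit or range.

## Robot

A 6-joint arm with a two-finger parallel gripper is mounted at the origin on the work surface. World frame = base frame: x ahead of the robot, y to its left, z up, the work surface at z = 0. Lengths are in m, angles in rad, forces in N, time in s.
With the tool pointing down it reaches from about 0.35 to 0.975 m from the base axis. Payload 17.4 kg.
Tool frame: the origin (TCP) lies midway between the tips of the shut fingers; the grasp point (between the pads) lies robot.grip_point_offset behind it (robot.grip_point_offset is the distance from the TCP to the grasp point, in m); z points along the fingers, y is the line along which they close (so a half turn about z gives the same grasp; the last joint's range is limited). The gripper opens to 85 mm and grips with 20 to 120 N. Pads are 22 mm wide; open, the fingers measure 114 mm over their backs; the gripper's body (76 mm by 85 mm) begins 54 mm behind the grasp point. The pads swing forward as they close: fully open they stand 13 mm farther back than shut.
Start: joints at [1.224, 0.116, 1.442, -0, 1.584, -0.038], TCP at [0.205, 0.643, 0.231] pointing down, gripper open.
Joint ranges: [-2.83, 2.83], [-0.83, 2.19], [0.07, 2.5], [-1.14, 4.28], [0.01, 3], [-2.97, 2.97]. Speed limits (rad/s): [1.89, 1.89, 2.22, 3.14, 3.14, 3.14].

## Interface

Orientations are given as a rotation vector (axis times angle).
In Python, from station import robot gives the robot as it stands.
- The arm moves only by the shell command python3 -m pendant 'ROWS'. ROWS is JSON, a list of rows, each an object with "fingers": the gripper's target within -1 to 1 (fully open at 1, half-way at 0, shut at -1); "linear": the shift along the tool's x, y, z in m, a list of three; "twist": the turn, a rotation vector about the tool's x, y, z in degrees, a list of three. In form: [{"fingers": fingers, "linear": [x, y, z], "twist": [rx, ry, rz]}, ...]. A call has 1 to 5 rows; each row is the pose to reach, as a shift and turn from the pose commanded when the call began, along the tool's axes at that moment; what a row does not reach only later rows make up. A row lasts 1/8 s, in which the tool goes at most 62.5 mm and 10.7 degrees, less where a joint would pass 70% of its speed; a pose out of reach is approached as far as the arm can. A call with a gripper value outside its range is refused whole. The fingers move at their own pace and stop on an object; the grip force is fixed at half the most. Time passes only in rows, so rows that repeat a pose let the fingers close. It gives the time, the measured TCP pose, the force, the opening and the grip force at its end, in the units of the state.
- robot.observe(): the state, without advancing time (a new reading comes with each control period).
- robot.snapshot(name): name is "scene" or "top" or "wrist"; returns a dict with "image" (384x512x3 uint8, red, green, blue), "fx", "fy", "cx", "cy" (pixels), "dist_coeffs" ([k1, k2, p1, p2, k3] as OpenCV has them; the pictures are not rectified), "R" (3x3) and "t" (3): a world point X has camera coordinates R X + t. Camera axes: x right, y down, z forward; pixel columns grow to the right and rows downward; lengths in m; the calibration is good to about 2 mm. A picture is of the moment at which its call begins. There is no depth.
- robot.hand_in(): hands the job in; it is judged then, once.
Trained networks look in a picture, given as the dict that the camera call returned (one of the last four; its "shot" number tells which), for a name from the list of things; names that differ only in an ending like _2 or _b are one class to them, and where a whole thing is asked for, a point or a joint stands for the part that bears it (a point fixed in the world has none). Each returns a list of dicts, best first, with "confidence" (0 to 1); they miss things now and then, are a little off and sometimes report something else, mostly with a low value. They report only what shows in the picture. A call takes as long as a camera call. They do not tell look-alikes from the thing itself.
- robot.masks_of(picture, name): "pixels" (384x512 bool, what is visible of it) and "uv" ([column, row] in pixels, amid what is visible of it).
The state is a dict: "t": time; "q": joint angles; "joint_vel": joint speeds; "tau": joint torques, N m; "eef_pos": TCP position; "ee_rot": TCP orientation; "force": force on the tool from outside, world axes, zero at the start; "wrist_torque": the same for the moment, N m; "grip_width": opening from 0.0 (shut) to 1.0 (fully open); "finger_force": force on a finger pad.
Only numpy, scipy, OpenCV 4.12 (cv2) and the standard library are available. Lean on these libraries where they do the work, as an engineer would, in place of code of your own. Each camera call takes 0.05 s, during which the arm holds its last target. There are 200 camera calls.

## Working session

There is one attempt and no reset: what is moved stays moved. The work goes in short steps, Python scripts to look and compute and a shell command to move; the robot and the scene stay as the last step left them, time stands still between calls to the robot, and variables do not carry over. Pictures are saved under pics/ and viewed, at most 10 in all, crops included, and the job is handed in when it is done.

```bash
mkdir -p pics
cat > h.py <<'E'
import numpy as np, cv2
from station import robot
from scipy.spatial.transform import Rotation as Ro
def K(p): return np.array([[p["fx"],0,p["cx"]],[0,p["fy"],p["cy"]],[0,0,1.]])
def ray(p,uv,z):
    u=cv2.undistortPoints(np.array([uv],float).reshape(-1,1,2),K(p),np.array(p["dist_coeffs"],float)).reshape(-1,2)
    R=np.array(p["R"]);t=np.array(p["t"]);c=-R.T@t
    d=np.c_[u,np.ones(len(u))]@R
    return c+d*((z-c[2])/d[:,2])[:,None]
def proj(p,X):
    return cv2.projectPoints(np.array(X,float).reshape(-1,1,3),cv2.Rodrigues(np.array(p["R"]))[0],np.array(p["t"],float),K(p),np.array(p["dist_coeffs"],float))[0].reshape(-1,2)
def save(p,n): cv2.imwrite("pics/"+n,cv2.cvtColor(p["image"],cv2.COLOR_RGB2BGR))
E
python3 - <<'E'
from h import *
np.set_printoptions(precision=4,suppress=True)
for n in("top","scene"):
    p=robot.snapshot(n);save(p,n+"1.png")
    print(n,"cam",-np.array(p["R"]).T@p["t"])
    for s in["slab","shim_near_left","shim_near_right","shim_far_left","shim_far_right","spool","spoon","hoop"]:
        for m in robot.masks_of(p,s)[:5]:
            print(s,round(m["confidence"],2),m["uv"],m["pixels"].sum(),ray(p,m["uv"],.01)[0,:2])
            if s=="slab" and n=="top":
                print(cv2.boxPoints(cv2.minAreaRect(np.argwhere(m["pixels"])[:,::-1].astype(np.float32))))
o=robot.observe();print(o, robot.grip_point_offset)
E
```

```text
top cam [0.4012 0.1113 0.8746]
slab 0.86 [306.4, 196.2] 7336 [0.5497 0.0172]
[[248.6725 162.0885]
 [357.4557 154.8363]
 [362.239  226.5841]
 [253.4557 233.8363]]
shim_near_left 0.73 [241.3, 220.3] 245 [0.4942 0.1646]
shim_near_right 0.55 [373.8, 211.9] 260 [ 0.5141 -0.1348]
shim_far_left 0.46 [238.9, 179.7] 225 [0.5877 0.1715]
shim_far_right 0.72 [399.3, 180.8] 237 [ 0.5862 -0.1977]
shim_far_right 0.59 [363.1, 171.4] 237 [ 0.6082 -0.115 ]
shim_far_right 0.54 [386.6, 133.2] 185 [ 0.7011 -0.1754]
spool 0.56 [296.7, 194.0] 254 [0.5547 0.0392]
spoon 0.76 [296.8, 259.3] 774 [0.4084 0.0408]
hoop 0.56 [128.6, 245.4] 848 [0.4364 0.4166]
hoop 0.45 [306.7, 197.7] 7455 [0.5463 0.0166]
scene cam [ 1.1661 -0.4198  0.5807]
slab 0.95 [215.6, 223.6] 4459 [0.5511 0.0085]
shim_near_right 0.59 [155.1, 243.1] 198 [ 0.5186 -0.1362]
shim_far_left 0.58 [278.4, 203.6] 71 [0.5908 0.1806]
shim_far_right 0.81 [181.3, 263.9] 256 [ 0.6142 -0.129 ]
shim_far_right 0.71 [143.5, 272.8] 307 [ 0.5853 -0.2012]
shim_far_right 0.58 [182.6, 297.8] 362 [ 0.6944 -0.1781]
spool 0.6 [230.0, 202.2] 300 [0.5031 0.0912]
spoon 0.29 [216.2, 221.5] 4342 [0.5454 0.0146]
hoop 0.7 [311.7, 169.4] 286 [0.5291 0.3813]
{'t': 0.9, 'q': array([ 1.2242,  0.116 ,  1.4416, -0.    ,  1.584 , -0.0378]), 'joint_vel': array([-0.001 ,  0.0005, -0.0007,  0.0005,  0.0011,  0.0002]), 'tau': array([ -0.001 , -73.1781, -63.2631,  -0.0003,   0.0011,  -0.0001]), 'eef_pos': array([0.2052, 0.6431, 0.2313]), 'ee_rot': array([ 0.4831,  3.1042, -0.0001]), 'force': array([ 1.4518, -0.0416, -0.1786]), 'wrist_torque': array([-0.0038,  0.0526, -0.0693]), 'finger_force': 0.0, 'grip_width': 0.9994641816264098} 0.0187
```

Run:
```python
from h import *
im=cv2.imread("pics/top1.png")[110:290,210:430]
cv2.imwrite("pics/c1.png",cv2.resize(im,None,fx=3.5,fy=3.3,interpolation=cv2.INTER_CUBIC)[:600,:800])
np.set_printoptions(precision=4,suppress=True)
p=robot.snapshot("top")
m=robot.masks_of(p,"slab")[0]["pixels"].astype(np.uint8)
c=max(cv2.findContours(m,0,cv2.CHAIN_APPROX_NONE)[0],key=cv2.contourArea).reshape(-1,2)
X=ray(p,c,.03)[:,:2]
r=cv2.minAreaRect(X.astype(np.float32));print(r,cv2.boxPoints(r))
M=cv2.moments(X.astype(np.float32).reshape(-1,1,2));print(M["m10"]/M["m00"],M["m01"]/M["m00"])
```

```text
((0.5513534545898438, 0.02145244926214218), (0.1623198688030243, 0.2419145405292511), 3.999613046646118) [[ 0.462   0.1365]
 [ 0.4788 -0.1049]
 [ 0.6408 -0.0935]
 [ 0.6239  0.1478]]
0.551117158208161 0.022225691298263003
```

View pics/c1.png

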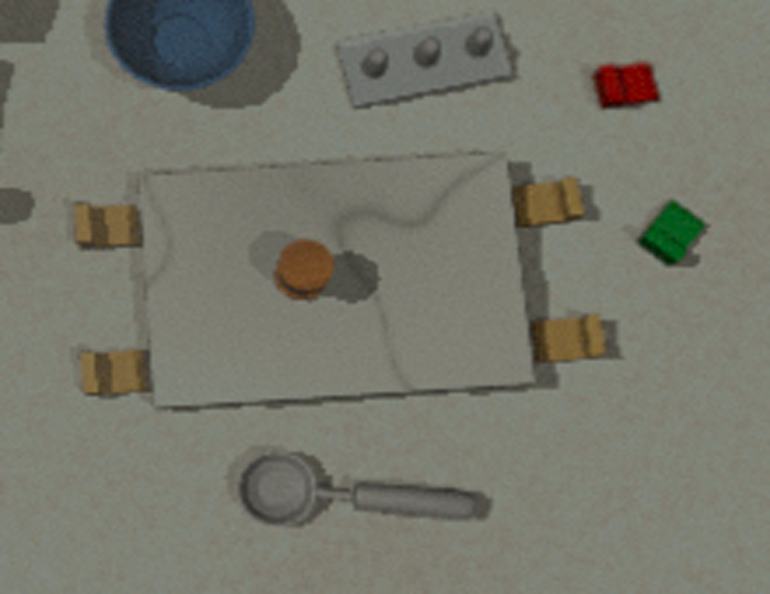

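The top view shows the slab (crop 150–530, 155–405) with a beech shim at each corner and the spool on it, near the middle. The green (670,230) and red (625,85) decoys are off to the right, and the spoon is nearer the robot. I'll go to the near-left corner first with the fingers shut and the tool squared to the slab.

```bash
cat > d.py <<'E'
import sys
from h import *
# usage: d.py sx sy z [cx cy yaw] : shift in tool axes to slab-frame point
C=np.array([.5513,.0217]);Y=.0697
a=list(map(float,sys.argv[1:4]))
o=robot.observe();R=Ro.from_rotvec(o["ee_rot"])
w=C+np.array([[np.cos(Y),-np.sin(Y)],[np.sin(Y),np.cos(Y)]])@a[:2]
T=Ro.from_matrix(np.array([[-np.cos(Y),-np.sin(Y),0],[-np.sin(Y),np.cos(Y),0],[0,0,-1]]).T)
print("world",w,"lin",np.round(R.inv().apply(np.r_[w,a[2]]-o["eef_pos"]),4),"tw",np.round((R.inv()*T).as_rotvec(degrees=True),2),"t",o["t"],o["force"])
E
python3 d.py -.05 .09 .231
python3 -m pendant '[{"fingers":-1,"linear":[-0.438,-0.421,0],"twist":[0,0,-21.7]},{"fingers":-1,"linear":[-0.438,-0.421,0],"twist":[0,0,-21.7]},{"fingers":-1,"linear":[-0.438,-0.421,0],"twist":[0,0,-21.7]},{"fingers":-1,"linear":[-0.438,-0.421,0],"twist":[0,0,-21.7]},{"fingers":-1,"linear":[-0.438,-0.421,0],"twist":[0,0,-21.7]}]'
python3 d.py -.05 .09 .231
```

```text
world [0.49515348 0.1079993 ] lin [-4.389e-01 -4.216e-01  3.000e-04] tw [ -0.    -0.   -21.69] t 1.0 [ 1.17376503 -0.34564884 -0.47034073]
t: 1.62
eef_pos: [0.3545, 0.3665, 0.2315]
ee_rot: [-0.111, 3.139, 0.001]
force: [1.2, -0.1, 0.7]
grip_width: -0.0
finger_force: 0.0
world [0.49515348 0.1079993 ] lin [-0.1221 -0.2678  0.0005] tw [0.02 0.03 0.04] t 1.625 [ 1.16822341 -0.06647514  0.65720166]
```

```bash
python3 -m pendant '[{"fingers":-1,"linear":[-0.121,-0.266,0],"twist":[0,0,0]},{"fingers":-1,"linear":[-0.121,-0.266,0],"twist":[0,0,0]},{"fingers":-1,"linear":[-0.121,-0.266,0.06],"twist":[0,0,0]},{"fingers":-1,"linear":[-0.121,-0.266,0.12],"twist":[0,0,0]},{"fingers":-1,"linear":[-0.121,-0.266,0.15],"twist":[0,0,0]}]'
python3 d.py -.05 .09 .04
```

```text
t: 2.25
eef_pos: [0.482, 0.1323, 0.1171]
ee_rot: [-0.108, 3.137, 0.001]
force: [0.8, 0.7, -0.0]
grip_width: -0.001
finger_force: 0.0
world [0.49515348 0.1079993 ] lin [-0.0112 -0.0252  0.0771] tw [ 0.02  0.15 -0.05] t 2.25 [ 0.78313884  0.69891351 -0.01708997]
```

```bash
python3 -m pendant '[{"fingers":-1,"linear":[0,0,0],"twist":[0,0,0]},{"fingers":-1,"linear":[0,0,0],"twist":[0,0,0]}]'
python3 d.py -.05 .09 .04
```

```text
t: 2.5
eef_pos: [0.4812, 0.1345, 0.1184]
ee_rot: [-0.109, 3.139, 0.001]
force: [0.3, -0.4, 0.5]
grip_width: -0.002
finger_force: 0.0
world [0.49515348 0.1079993 ] lin [-0.012  -0.0274  0.0784] tw [ 0.02  0.05 -0.  ] t 2.5 [ 0.28643463 -0.38922709  0.54052393]
```

```bash
python3 -m pendant '[{"fingers":-1,"linear":[-0.012,-0.027,0.04],"twist":[0,0,0]},{"fingers":-1,"linear":[-0.012,-0.027,0.074],"twist":[0,0,0]},{"fingers":-1,"linear":[-0.012,-0.027,0.082],"twist":[0,0,0]},{"fingers":-1,"linear":[-0.012,-0.027,0.082],"twist":[0,0,0]}]'
python3 d.py -.05 .09 .03
```

```text
t: 3.0
eef_pos: [0.4953, 0.1088, 0.0368]
ee_rot: [-0.111, 3.138, 0.0]
force: [0.4, 0.4, 0.7]
grip_width: -0.004
finger_force: 0.0
world [0.49515348 0.1079993 ] lin [ 0.0002 -0.0008  0.0068] tw [0.01 0.08 0.07] t 3.0 [0.36323358 0.4278077  0.73735267]
```

```bash
python3 -m pendant '[{"fingers":-1,"linear":[0,0,0.003],"twist":[0,0,0]},{"fingers":-1,"linear":[0,0,0.005],"twist":[0,0,0]},{"fingers":-1,"linear":[0,0,0.006],"twist":[0,0,0]},{"fingers":-1,"linear":[0,0,0.007],"twist":[0,0,0]}]'
python3 -m pendant '[{"fingers":-1,"linear":[0,0,0.001],"twist":[0,0,0]},{"fingers":-1,"linear":[0,0,0.001],"twist":[0,0,0]}]'
```

```text
t: 3.5
eef_pos: [0.4949, 0.108, 0.0285]
ee_rot: [-0.11, 3.139, 0.0]
force: [0.1, 0.4, 1.8]
grip_width: -0.006
finger_force: 0.8
t: 3.75
eef_pos: [0.4948, 0.108, 0.0273]
ee_rot: [-0.11, 3.14, 0.0]
force: [-1.0, -0.4, 1.8]
grip_width: 0.005
finger_force: 1.0
```

```bash
python3 -m pendant '[{"fingers":-1,"linear":[0,0,0.001],"twist":[0,0,0]},{"fingers":-1,"linear":[0,0,0.001],"twist":[0,0,0]}]'
python3 -m pendant '[{"fingers":-1,"linear":[0,0,0.001],"twist":[0,0,0]},{"fingers":-1,"linear":[0,0,0.001],"twist":[0,0,0]}]'
```

```text
t: 4.0
eef_pos: [0.4948, 0.108, 0.0262]
ee_rot: [0.11, -3.14, -0.0]
force: [-1.6, 0.5, 1.9]
grip_width: -0.001
finger_force: 1.2
t: 4.25
eef_pos: [0.4949, 0.108, 0.0254]
ee_rot: [-0.11, 3.14, 0.0]
force: [-1.8, 1.8, 4.0]
grip_width: -0.001
finger_force: 2.0
```

Near-left yields: TCP at 25.4 mm with only about 4 N, so that's the soft foot. I'll lift off and take a close look at its shim.

```bash
python3 -m pendant '[{"fingers":-1,"linear":[0,0,-0.005],"twist":[0,0,0]},{"fingers":-1,"linear":[0,0,-0.05],"twist":[0,0,0]},{"fingers":-1,"linear":[0,0.05,-0.10],"twist":[0,0,0]},{"fingers":-1,"linear":[0,0.1,-0.12],"twist":[0,0,0]},{"fingers":-1,"linear":[0,0.115,-0.12],"twist":[0,0,0]}]'
python3 -m pendant '[{"fingers":-1,"linear":[0,0,0],"twist":[0,0,0]}]'
python3 - <<'E'
from h import *
np.set_printoptions(precision=4,suppress=True)
C=np.array([.5513,.0217]);Y=.0697
Rs=np.array([[np.cos(Y),-np.sin(Y)],[np.sin(Y),np.cos(Y)]])
for n in("wrist","top"):
    p=robot.snapshot(n)
    if n=="wrist":save(p,"w1.png"); print(-np.array(p["R"]).T@p["t"])
    for m in robot.masks_of(p,"shim_near_left")[:2]:
        px=m["pixels"].astype(np.uint8)
        c=max(cv2.findContours(px,0,cv2.CHAIN_APPROX_NONE)[0],key=cv2.contourArea).reshape(-1,2)
        for z in(.0095,.022):
            S=((ray(p,c,z)[:,:2]-C)@Rs);print(n,m["confidence"],z,S.min(0),S.max(0),cv2.minAreaRect(S.astype(np.float32)))
E
python3 d.py -.047 .205 .12
```

```text
t: 4.88
eef_pos: [0.4872, 0.2252, 0.1478]
ee_rot: [-0.113, 3.136, 0.002]
force: [-0.0, 0.8, 0.3]
grip_width: -0.001
finger_force: 0.0
t: 5.0
eef_pos: [0.4864, 0.223, 0.1446]
ee_rot: [0.112, -3.139, 0.001]
force: [0.8, -0.6, -0.9]
grip_width: 0.003
finger_force: 0.0
[0.4212 0.2189 0.2882]
wrist 0.74 0.0095 [-0.068   0.1274] [-0.0362  0.1682] ((-0.0521077960729599, 0.14779487252235413), (0.04084360599517822, 0.03182072192430496), 89.92779541015625)
wrist 0.74 0.022 [-0.0702  0.1309] [-0.0398  0.1699] ((-0.05497490614652634, 0.15039324760437012), (0.03901202604174614, 0.030393749475479126), 89.92779541015625)
world [0.49013719 0.222929  ] lin [-0.0035  0.0012  0.0245] tw [-0.03 -0.06 -0.05] t 5.2 [-0.19389757  0.20198421 -0.20544292]
```

View pics/w1.png

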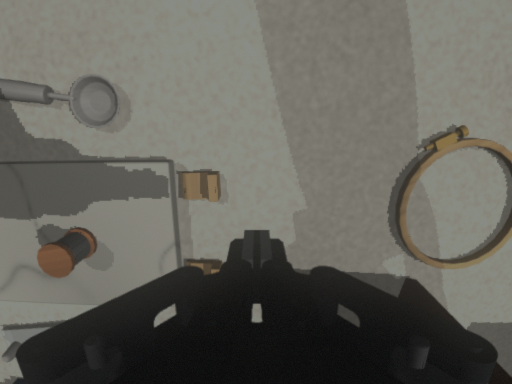

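The wrist view shows the shim at about (200,185), square to the slab, with its lip on the outer (right) end and the slab edge at column ~176. I'll descend outside the lip.

```bash
python3 -m pendant '[{"fingers":-1,"linear":[0,0.001,0.05],"twist":[0,0,0]},{"fingers":-1,"linear":[0,0.001,0.1],"twist":[0,0,0]},{"fingers":-1,"linear":[0,0.001,0.128],"twist":[0,0,0]},{"fingers":-1,"linear":[0,0.001,0.136],"twist":[0,0,0]},{"fingers":-1,"linear":[0,0.001,0.136],"twist":[0,0,0]}]'
python3 d.py -.05 .145 .008
```

```text
t: 5.82
eef_pos: [0.487, 0.2233, 0.0097]
ee_rot: [0.109, -3.14, 0.0]
force: [0.1, -0.4, -0.1]
grip_width: 0.007
finger_force: 0.0
world [0.49132308 0.16286575] lin [-0.0001 -0.0606  0.0017] tw [-0.   -0.   -0.03] t 5.825 [ 0.11658278 -0.35576944 -0.06474121]
```

```bash
python3 -m pendant '[{"fingers":-1,"linear":[0,-0.01,0.001],"twist":[0,0,0]},{"fingers":-1,"linear":[0,-0.018,0.001],"twist":[0,0,0]},{"fingers":-1,"linear":[0,-0.026,0.001],"twist":[0,0,0]},{"fingers":-1,"linear":[0,-0.034,0.001],"twist":[0,0,0]},{"fingers":-1,"linear":[0,-0.042,0.001],"twist":[0,0,0]}]'
python3 -m pendant '[{"fingers":-1,"linear":[0,0,0],"twist":[0,0,0]}]'
cat > look.py <<'E'
from h import *
np.set_printoptions(precision=4,suppress=True)
import sys
C=np.array([.5513,.0217]);Y=.0697
Rs=np.array([[np.cos(Y),-np.sin(Y)],[np.sin(Y),np.cos(Y)]])
p=robot.snapshot("top");q=robot.snapshot("wrist");n=sys.argv[1]
a=cv2.resize(p["image"][150:250,200:330],None,fx=4,fy=4,interpolation=cv2.INTER_CUBIC)
b=cv2.resize(q["image"],(400,300))[:,:]
v=np.zeros((400,800,3),np.uint8);v[:,:400]=a[:400,:400];v[:300,400:]=b
cv2.imwrite("pics/"+n,v[:,:,::-1])
for r in(p,q):
    for m in robot.masks_of(r,"shim_near_left")[:2]:
        c=max(cv2.findContours(m["pixels"].astype(np.uint8),0,cv2.CHAIN_APPROX_NONE)[0],key=cv2.contourArea).reshape(-1,2)
        S=((ray(r,c,.022)[:,:2]-C)@Rs);print(m["confidence"],S.min(0),S.max(0))
E
python3 look.py l1.png; python3 d.py -.05 .145 .008
```

```text
t: 6.45
eef_pos: [0.4897, 0.1812, 0.0084]
ee_rot: [-0.11, 3.14, 0.0]
force: [0.1, 0.6, 0.3]
grip_width: -0.003
finger_force: 0.1
t: 6.58
eef_pos: [0.4897, 0.1813, 0.0083]
ee_rot: [-0.109, 3.14, -0.0]
force: [0.4, 0.2, 0.2]
grip_width: -0.001
finger_force: 0.0
0.44 [-0.0832  0.0099] [0.0039 0.1254]
world [0.49132308 0.16286575] lin [-0.0004 -0.0192  0.0002] tw [ 0.   -0.01  0.02] t 6.775 [-0.45305835 -0.46625749 -0.28215813]
```

View pics/l1.png

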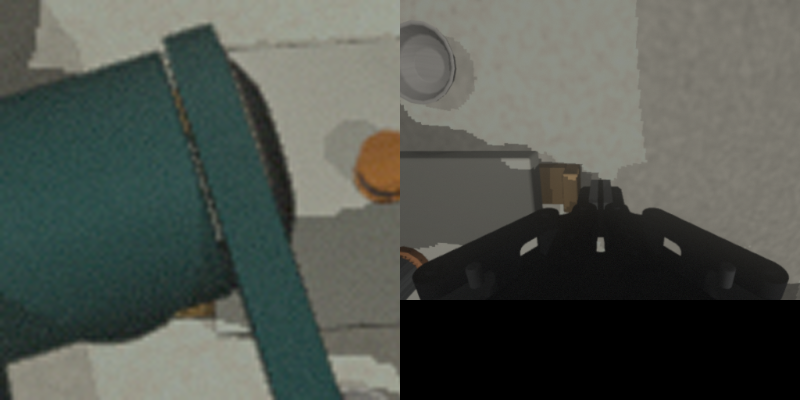

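The wrist view shows the shut fingers against the lip (column ~580) with the tongue starting to pass under the slab edge (~538). I'll keep pushing, watching the force.

```bash
python3 -m pendant '[{"fingers":-1,"linear":[0,-0.005,0],"twist":[0,0,0]},{"fingers":-1,"linear":[0,-0.01,0],"twist":[0,0,0]},{"fingers":-1,"linear":[0,-0.014,0],"twist":[0,0,0]},{"fingers":-1,"linear":[0,-0.014,0],"twist":[0,0,0]}]'
python3 -m pendant '[{"fingers":-1,"linear":[0,-0.002,0],"twist":[0,0,0]},{"fingers":-1,"linear":[0,-0.003,0],"twist":[0,0,0]}]'
python3 -m pendant '[{"fingers":-1,"linear":[0,-0.001,0],"twist":[0,0,0]},{"fingers":-1,"linear":[0,-0.002,0],"twist":[0,0,0]}]'
python3 look.py l2.png; python3 d.py -.05 .145 .008
```

```text
t: 7.28
eef_pos: [0.4907, 0.1675, 0.0083]
ee_rot: [-0.109, 3.14, -0.0]
force: [0.9, 0.4, -0.1]
grip_width: 0.001
finger_force: 0.0
t: 7.52
eef_pos: [0.4909, 0.1648, 0.0083]
ee_rot: [-0.11, 3.14, 0.0]
force: [-0.6, 0.4, 0.7]
grip_width: -0.002
finger_force: 0.1
t: 7.78
eef_pos: [0.491, 0.1632, 0.0084]
ee_rot: [0.11, -3.14, -0.001]
force: [-1.2, 8.4, 1.0]
grip_width: 0.003
finger_force: 4.2
0.92 [-0.0739  0.1225] [-0.0407  0.1342]
world [0.49132308 0.16286575] lin [-0.0004 -0.0005  0.0003] tw [ 0.05 -0.    0.02] t 7.975 [-0.3040884   5.45726288  0.48425522]
```

View pics/l2.png

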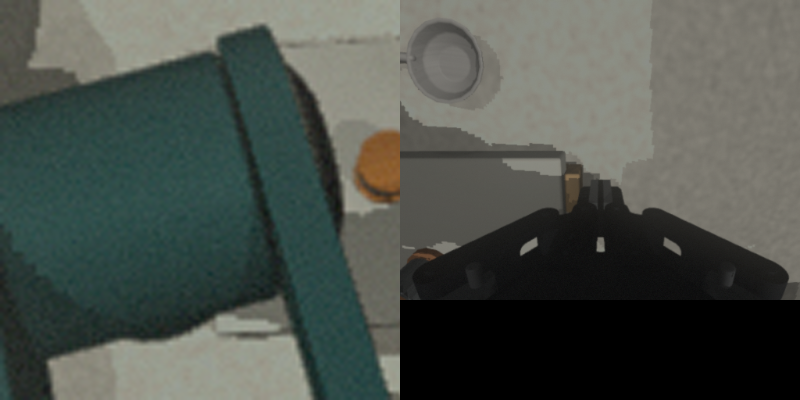

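The wrist view shows the lip (565–582) hard against the slab edge (565), and the force jumped to 8 N, so the shim is home. I'll back off and press the corner again.

```bash
python3 -m pendant '[{"fingers":-1,"linear":[0,0.01,0],"twist":[0,0,0]},{"fingers":-1,"linear":[0,0.03,0],"twist":[0,0,0]},{"fingers":-1,"linear":[0,0.03,-0.05],"twist":[0,0,0]},{"fingers":-1,"linear":[0,0.02,-0.09],"twist":[0,0,0]},{"fingers":-1,"linear":[0,-0.03,-0.09],"twist":[0,0,0]}]'
python3 -m pendant '[{"fingers":-1,"linear":[0,0,0],"twist":[0,0,0]}]'
python3 look.py l3.png; python3 d.py -.05 .09 .036
```

```text
t: 8.6
eef_pos: [0.4945, 0.1351, 0.1019]
ee_rot: [-0.115, 3.134, 0.002]
force: [0.5, 0.1, -0.6]
grip_width: -0.002
finger_force: 0.0
t: 8.72
eef_pos: [0.4934, 0.1321, 0.0988]
ee_rot: [-0.107, 3.139, -0.0]
force: [-0.7, -0.0, -1.1]
grip_width: -0.001
finger_force: 0.0
0.86 [-0.071   0.1235] [-0.0402  0.1327]
world [0.49515348 0.1079993 ] lin [-0.0004 -0.0261  0.0621] tw [ 0.01 -0.03  0.06] t 8.925 [-0.36702098  0.07943715  1.02519448]
```

View pics/l3.png

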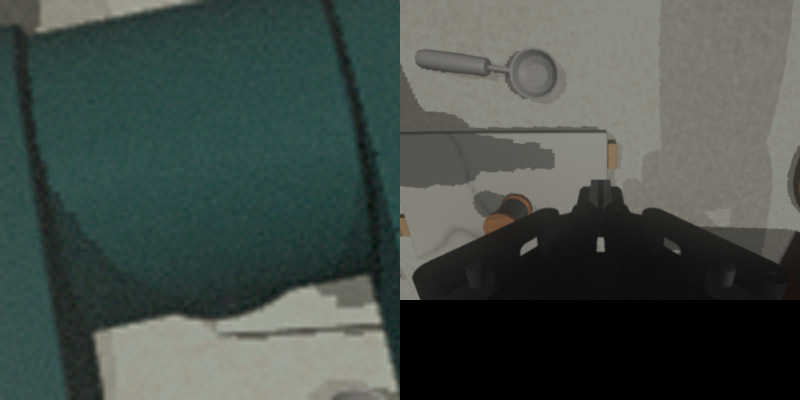

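The wrist view shows only the lip at (612,155), flat against the slab edge (607). Next is the second press.

```bash
python3 -m pendant '[{"fingers":-1,"linear":[0,-0.026,0.02],"twist":[0,0,0]},{"fingers":-1,"linear":[0,-0.026,0.055],"twist":[0,0,0]},{"fingers":-1,"linear":[0,-0.026,0.064],"twist":[0,0,0]},{"fingers":-1,"linear":[0,-0.026,0.067],"twist":[0,0,0]},{"fingers":-1,"linear":[0,-0.026,0.067],"twist":[0,0,0]}]'
python3 -m pendant '[{"fingers":-1,"linear":[0,0,0.001],"twist":[0,0,0]},{"fingers":-1,"linear":[0,0,0.001],"twist":[0,0,0]}]'
python3 -m pendant '[{"fingers":-1,"linear":[0,0,0.001],"twist":[0,0,0]},{"fingers":-1,"linear":[0,0,0.001],"twist":[0,0,0]}]'
```

```text
t: 9.55
eef_pos: [0.4954, 0.1075, 0.0322]
ee_rot: [-0.111, 3.139, 0.0]
force: [-0.5, 0.5, 0.7]
grip_width: -0.001
finger_force: 0.0
t: 9.8
eef_pos: [0.4951, 0.1071, 0.0308]
ee_rot: [-0.11, 3.139, 0.0]
force: [-0.3, -0.4, -0.4]
grip_width: -0.0
finger_force: 0.0
t: 10.05
eef_pos: [0.4951, 0.107, 0.0296]
ee_rot: [-0.11, 3.139, 0.0]
force: [-0.3, -0.2, 4.0]
grip_width: 0.004
finger_force: 1.9
```

```bash
python3 -m pendant '[{"fingers":-1,"linear":[0,0,0.0005],"twist":[0,0,0]},{"fingers":-1,"linear":[0,0,0.0005],"twist":[0,0,0]},{"fingers":-1,"linear":[0,0,0.0005],"twist":[0,0,0]}]'
python3 -m pendant '[{"fingers":-1,"linear":[0,0,0.0005],"twist":[0,0,0]},{"fingers":-1,"linear":[0,0,0.0005],"twist":[0,0,0]},{"fingers":-1,"linear":[0,0,0.0005],"twist":[0,0,0]}]'
```

```text
t: 10.42
eef_pos: [0.4951, 0.107, 0.0296]
ee_rot: [-0.11, 3.139, 0.0]
force: [-4.8, -0.5, 11.1]
grip_width: -0.001
finger_force: 5.4
t: 10.8
eef_pos: [0.4951, 0.107, 0.0295]
ee_rot: [-0.11, 3.139, 0.0]
force: [-7.6, -1.0, 18.7]
grip_width: 0.001
finger_force: 8.5
```

The corner is firm: 18 N with about 0.5 mm of yield. I'll lift clear and check.

```bash
python3 -m pendant '[{"fingers":-1,"linear":[0,0,-0.002],"twist":[0,0,0]},{"fingers":-1,"linear":[0,0,-0.05],"twist":[0,0,0]},{"fingers":-1,"linear":[0,0.04,-0.1],"twist":[0,0,0]},{"fingers":-1,"linear":[0,0.1,-0.15],"twist":[0,0,0]},{"fingers":-1,"linear":[0,0.16,-0.18],"twist":[0,0,0]}]'
python3 -m pendant '[{"fingers":-1,"linear":[0,0.06,0],"twist":[0,0,0]},{"fingers":-1,"linear":[0,0.12,0],"twist":[0,0,0]},{"fingers":-1,"linear":[0,0.18,0],"twist":[0,0,0]},{"fingers":-1,"linear":[0,0.18,0],"twist":[0,0,0]},{"fingers":-1,"linear":[0,0.18,0],"twist":[0,0,0]}]'
python3 - <<'E'
from h import *
p=robot.snapshot("top");im=p["image"][110:290,210:430]
cv2.imwrite("pics/e.png",cv2.resize(im,None,fx=3.5,fy=3.3,interpolation=cv2.INTER_CUBIC)[:,:,::-1])
m=robot.masks_of(p,"slab")[0]["pixels"].astype(np.uint8)
c=max(cv2.findContours(m,0,cv2.CHAIN_APPROX_NONE)[0],key=cv2.contourArea).reshape(-1,2)
print(cv2.minAreaRect(ray(p,c,.03)[:,:2].astype(np.float32)))
for s in["near_left","near_right","far_left","far_right"]:
    for m in robot.masks_of(p,"shim_"+s)[:3]:print(s,m["uv"],ray(p,m["uv"],.01)[0,:2])
E
```

```text
t: 11.42
eef_pos: [0.485, 0.2493, 0.1999]
ee_rot: [-0.108, 3.138, 0.001]
force: [1.7, -0.7, -0.8]
grip_width: -0.001
finger_force: 0.0
t: 12.05
eef_pos: [0.4723, 0.4274, 0.1974]
ee_rot: [0.111, -3.139, 0.001]
force: [-1.1, -0.6, -0.3]
grip_width: 0.001
finger_force: 0.0
((0.5510424971580505, 0.02248300611972809), (0.16113609075546265, 0.23972444236278534), 4.012538909912109)
near_left [251.2, 219.3] [0.49658001 0.1423074 ]
near_right [373.9, 211.9] [ 0.51411623 -0.13507121]
near_right [306.6, 195.6] [0.55110723 0.01670689]
far_left [239.4, 180.3] [0.5862611  0.17032497]
far_right [399.6, 179.6] [ 0.58907894 -0.19860651]
far_right [389.1, 136.9] [ 0.69199858 -0.18073713]
far_right [368.2, 170.4] [ 0.61058694 -0.12692134]
```

View pics/e.png

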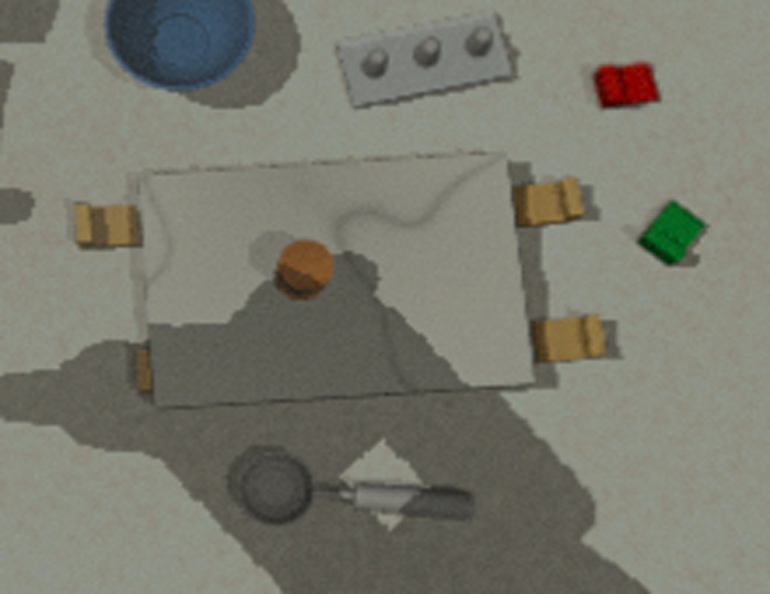

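The final view shows the near-left lip flush at (143,370), with the slab, the other three shims and the bystanders in place.

```bash
python3 -c "
from station import robot
print(robot.hand_in())"
```

```text
the job is handed in; nothing more can be done
None
```

The near-left corner was the rocking one (about 4.5 mm down at 4 N); I pushed its shim home, it then held firm at 18 N (about 0.5 mm down), the other shims and the slab looked unmoved in the last picture, and I handed the job in at about 12 s (no verdict shown).

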